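Put the lids on the pots before they go to the kiln

TASK

Put each of the four loose clay lids on the pot it belongs to, matching shape and size, so that every lid sits level and fully down in the mouth of its pot with its sides lined up with the pot's. Set the lids down gently rather than dropping them, leave the pots standing where they are, and do not knock over the two small green cups.

Things in the scene. Friction and masses are not known exactly. Their poses are not given: they have to be found in the camera images.
- lid_large: Unglazed pinkish clay. The larger round lid: plate 110 mm across, locating rim 78 mm across, round knob 24 mm across. Under the plate (7 mm thick) a locating rim 8 mm deep, 7 mm play all round in the pot's mouth; on its middle the knob, 30 mm tall. Overall 45 mm high, plate top at 15 mm. Lies knob up on its rim. Origin: centre of the rim's underside; z up.
- lid_small: Unglazed pinkish clay. The smaller round lid: plate 78 mm across, locating rim 46 mm across, round knob 24 mm across. Under the plate (7 mm thick) a locating rim 8 mm deep, 7 mm play all round in the pot's mouth; on its middle the knob, 30 mm tall. Overall 45 mm high, plate top at 15 mm. Lies knob up on its rim. Origin: centre of the rim's underside; z up.
- lid_square: Unglazed pinkish clay. The square lid: plate 90 x 90 mm, locating rim 58 x 58 mm, square knob 24 x 24 mm with the same sides as the plate. Under the plate (7 mm thick) a locating rim 8 mm deep, 7 mm play all round in the pot's mouth; on its middle the knob, 30 mm tall. Overall 45 mm high, plate top at 15 mm. Lies knob up on its rim. Origin: centre of the rim's underside; z up. x and y run along its sides.
- lid_oblong: Unglazed pinkish clay. The oblong lid: plate 118 mm (x) by 74 mm (y), locating rim 86 x 42 mm, bar-shaped knob 50 mm (x) by 20 mm (y), gripped across y. Under the plate (7 mm thick) a locating rim 8 mm deep, 7 mm play all round in the pot's mouth; on its middle the knob, 30 mm tall. Overall 45 mm high, plate top at 15 mm. Lies knob up on its rim. Origin: centre of the rim's underside; z up. x runs along its long side.
- pot_large: Unglazed pinkish clay. The larger round pot: 106 mm across, mouth 92 mm across, 55 mm high; the larger round lid's origin ends 47 mm above the pot's. Stands on the table, open upward, walls 7 mm thick, nothing in it. Origin: centre of its underside; z up.
- pot_small: Unglazed pinkish clay. The smaller round pot: 74 mm across, mouth 60 mm across, 50 mm high; the smaller round lid's origin ends 42 mm above the pot's. Stands on the table, open upward, walls 7 mm thick, nothing in it. Origin: centre of its underside; z up.
- pot_square: Unglazed pinkish clay. The square pot: 86 x 86 mm, mouth 72 x 72 mm, 55 mm high; the square lid's origin ends 47 mm above the pot's. Stands on the table, open upward, walls 7 mm thick, nothing in it. Origin: centre of its underside; z up. x and y run along its sides.
- pot_oblong: Unglazed pinkish clay. The oblong pot: 114 mm (x) by 70 mm (y), mouth 100 x 56 mm, 48 mm high; the oblong lid's origin ends 40 mm above the pot's. Stands on the table, open upward, walls 7 mm thick, nothing in it. Origin: centre of its underside; z up. x runs along its long side.
- cup_a: Small pale-green glazed cup without handle, 52 mm across at the mouth, 52 mm high, standing among the pots; not part of the job. Origin: centre of its underside.
- cup_b: A second small pale-green cup, the same as the first; not part of the job. Origin: centre of its underside.

How it is judged:
By the outcome, as a careful person would: the job done as asked, in the order asked, and still so for the second after the job is handed in, with the robot touching nothing.
It also fails if it takes over 109 s, if anything falls off the work surface, if the arm or the gripper's body presses on something with over 40 N, if the wrist force passes 120 N, or if a joint passes its speed limit or range.

ROBOT

A 6-joint arm with a two-finger parallel gripper is mounted at the origin on the work surface. World frame = base frame: x ahead of the robot, y to its left, z up, the work surface at z = 0. Lengths are in mm, angles in rad, forces in N, time in s.
With the tool pointing down it reaches from about 350 to 775 mm from the base axis. Payload 7.3 kg.
Tool frame: the origin (TCP) lies midway between the tips of the shut fingers; the grasp point (between the pads) lies 19 mm behind it; z points along the fingers, x is the direction in which the jaws open and shut, and the axes are right-handed (so a half turn about z gives the same grasp; the last joint's range is limited). The gripper opens to 92 mm and grips with 3 to 60 N. Pads are 19 mm wide; open, the fingers measure 130 mm over their backs; the gripper's body (75 mm by 190 mm) begins 47 mm behind the grasp point.
Start: joints at [1.069, 0.342, 1.524, -0, 1.275, -0.146], TCP at [182.865, 492.143, 226.741] pointing down, gripper open.
Joint ranges: [-2.53, 2.53], [-0.77, 2.02], [0.04, 2.7], [-1, 4.14], [0.28, 2.66], [-3.11, 3.11]. Speed limits (rad/s): [2.57, 2.57, 3.14, 3.14, 3.14, 3.14].

INTERFACE

Orientations are given as [roll, pitch, yaw] about the fixed x, y, z axes, in that order (R = Rz(yaw) Ry(pitch) Rx(roll)).
In Python, from plant import bot gives the robot as it stands.
- The arm moves only by the shell command python3 -m pendant 'ROWS' [OPENING]. ROWS is JSON, a list of rows, each an object with "linear": the shift along the world's x, y, z in mm, a list of three; "twist": the turn about the world's z in degrees. In form: [{"linear": [x, y, z], "twist": twist}, ...]. A call has 1 to 20 rows; each row is the pose to reach, as a shift and turn from the pose commanded when the call began; what a row does not reach only later rows make up. A row lasts 1/8 s, in which the tool goes at most 62.5 mm and 10.7 degrees, less where a joint would pass 70% of its speed; a pose out of reach is approached as far as the arm can. A call with a gripper value outside its range is refused whole. OPENING is the closure in counts, from 0 (fully open) to 255 (shut), set as the call begins (- or left out, the last holds). The fingers move at their own pace and stop on an object; the grip force is fixed at half the most. Time passes only in rows, so rows that repeat a pose let the fingers close. It gives the time, the measured TCP pose, the force and the opening at its end, in the units of the state.
- bot.get_obs(): the state, without advancing time (a new reading comes with each control period).
- bot.capture(name): name is "side" or "top"; returns a dict with "frame" (420x560x3 uint8, blue, green, red), "z_map" (420x560 float32, mm along the optical axis (not along the pixel's ray), 0 where there is no reading), "fx", "fy", "cx", "cy" (pixels), "rvec" (rotation vector, rad) and "tvec" (3), from world to camera coordinates, as OpenCV has them. Camera axes: x right, y down, z forward; pixel columns grow to the right and rows downward; lengths in mm; the calibration is good to about 2 mm. A picture is of the moment at which its call begins.
- bot.close_job(): hands the job in, once; it reports no verdict.
The state is a dict: "time": time; "joint_positions": joint angles; "dq": joint speeds; "tau": joint torques, N m; "tool_pos": TCP position; "tcp_rot": TCP orientation; "contact_force": force on the tool from outside, world axes, zero at the start; "moment": the same for the moment, N m; "grip_width": finger opening in mm.
Only numpy, scipy, OpenCV 4.12 (cv2) and the standard library are available. Lean on these libraries where they do the work, as an engineer would, in place of code of your own. Each camera call takes 0.05 s, during which the arm holds its last target. There are 200 camera calls.

## Working session

There is one attempt and no reset: what is moved stays moved. The work goes in short steps, Python scripts to look and compute and a shell command to move; the robot and the scene stay as the last step left them, time stands still between calls to the robot, and variables do not carry over. Pictures are saved under pics/ and viewed, about 12 in all and at most 16, crops included, and the job is handed in when it is done.

```bash
mkdir -p pics; ls
cat > h.py <<'E'
import numpy as np, cv2
from plant import bot
def cap(n,save=None):
    c=bot.capture(n)
    if save: cv2.imwrite('pics/'+save,c['frame'])
    R,_=cv2.Rodrigues(np.array(c['rvec'],float)); t=np.array(c['tvec'],float).ravel()
    z=c['z_map']; v,u=np.indices(z.shape)
    P=np.stack([(u-c['cx'])/c['fx']*z,(v-c['cy'])/c['fy']*z,z],-1)
    W=(P-t)@R
    W[z==0]=np.nan
    return c,W
E
python3 - <<'E'
from h import *
c,W=cap('top','t0.png'); np.save('w0.npy',W); np.save('f0.npy',c['frame'])
print(c['fx'],c['cx'],c['cy'],c['rvec'],c['tvec'])
c2,W2=cap('side','s0.png')
for k,v in bot.get_obs().items(): print(k,np.round(v,3))
Z=np.nan_to_num(W[...,2])
cv2.imwrite('pics/h0.png',np.clip(Z*2.5,0,255).astype('uint8'))
E
```

```text
pics
456.46649368404957 280.12902563455077 209.3244066838681 [ 2.11350195 -2.14052039  0.21444486] [6.05884254e-01 4.98357632e+02 1.21596462e+03]
time 0.1
joint_positions [ 1.069  0.343  1.525 -0.     1.275 -0.146]
dq [ 0.001 -0.002 -0.003  0.001  0.001  0.002]
tau [ 2.0000e-03 -4.3201e+01 -2.4469e+01  7.2000e-02  5.3000e-02 -0.0000e+00]
tool_pos [182.695 491.786 226.13 ]
tcp_rot [-3.141e+00  1.000e-03  1.215e+00]
contact_force [0.066 0.267 0.258]
moment [0.039 0.032 0.016]
grip_width 91.865
```

View pics/t0.png

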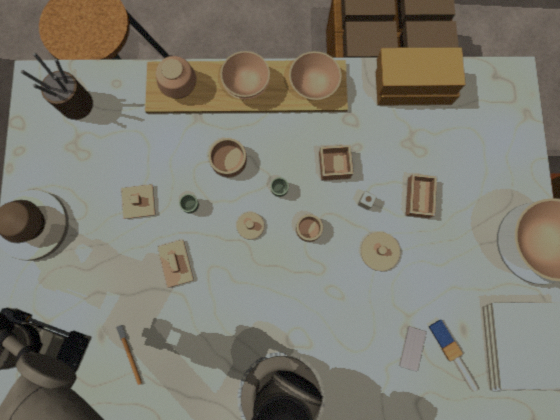

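View pics/h0.png

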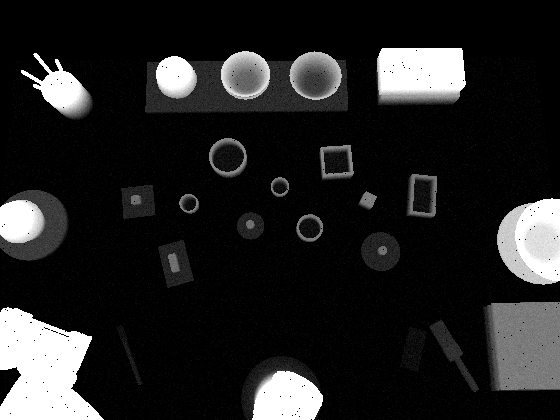

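Pots: large (228,157), small (310,228), square (337,162), oblong (423,196). Lids: square (138,201), oblong (175,263), small (250,225), large (380,251). Cups are at (189,203) and (280,187). There is also a small block near (368,200).

```bash
cat > fit.py <<'E'
from h import *
def reg(W,uv,r,lo,hi):
    u,v=uv; S=W[v-r:v+r,u-r:u+r].reshape(-1,3)
    S=S[np.isfinite(S[:,0])]; S=S[(S[:,2]>lo)&(S[:,2]<hi)]
    c=np.median(S,0)
    # drop isolated pts: keep those with many neighbours
    d=np.linalg.norm(S[:,None,:2]-S[None,:,:2],axis=2); S=S[(d<8).sum(1)>=5]
    return S
def rect(S):
    (c,(w,h),a)=cv2.minAreaRect(S[:,:2].astype('float32'))
    if w<h: w,h,a=h,w,a+90
    return np.round(c,1),np.round((w,h),1),round((a+90)%180-90,1)
def circ(S):
    c,r=cv2.minEnclosingCircle(S[:,:2].astype('float32')); return np.round(c,1),round(2*r,1)
E
python3 - <<'E'
from fit import *
W=np.load('w0.npy')
def show(n,uv,r,lo,hi):
    S=reg(W,uv,r,lo,hi); b=(S[:,:2].min(0)+S[:,:2].max(0))/2
    print(n,len(S),'rect',*rect(S),'circ',*circ(S),'bb',b.round(1),'z',np.median(S[:,2]).round(1),'mean',S[:,:2].mean(0).round(1))
for n,uv,r,h in [('pL',(228,157),26,55),('pS',(310,228),18,50),('pQ',(337,162),24,55),('pO',(423,196),27,48),('cupa',(189,203),14,52),('cupb',(280,187),14,52),('cube',(368,200),12,30)]:
    show(n,uv,r,h-7,h+6)
for n,uv,r in [('lQ',(138,201),26),('lO',(175,263),30),('lS',(250,225),19),('lL',(380,251),26)]:
    show(n+' plate',uv,r,9,22); show(n+' knob',uv,r,38,52)
E
```

```text
pL 278 rect [653.1 141. ] [104.4 104.3] -55.7 circ [653.3 141.6] 106.6 bb [652.8 140.7] z 53.5 mean [653.  141.7]
pS 197 rect [448.2 -85.7] [73.2 69.2] -1.6 circ [448.2 -85.8] 74.1 bb [448.1 -85.8] z 48.3 mean [447.6 -85.8]
pQ 292 rect [ 636.8 -166.6] [87.2 86.5] 3.4 circ [ 635.8 -166.6] 119.0 bb [ 636.2 -166.5] z 53.5 mean [ 635.4 -166.6]
pO 336 rect [ 536.7 -407. ] [114.9  71.2] -7.1 circ [ 536.5 -407.6] 131.8 bb [ 536.4 -406.2] z 46.2 mean [ 536.5 -405.7]
cupa 92 rect [519.7 248.4] [51.3 48.6] 44.0 circ [519.2 248.9] 52.7 bb [519.9 248.9] z 50.2 mean [520.7 248.6]
cupb 87 rect [564.4  -4.9] [50.1 47.5] -0.7 circ [564.8  -4.8] 52.1 bb [564.4  -4.9] z 49.5 mean [564.2  -5.1]
cube 16 rect [ 510.1 -241.7] [32.4  4.7] 55.7 circ [ 512.  -243.1] 32.4 bb [ 512.  -242.7] z 28.2 mean [ 510.9 -241.4]
lQ plate 858 rect [533.1 398.2] [90.6 90.3] -83.1 circ [533.9 398. ] 124.8 bb [532.7 398.2] z 14.0 mean [532.2 397.6]
lQ knob 72 rect [533.4 397.7] [24.6 22.7] 3.8 circ [533.2 397.9] 29.9 bb [533.2 397.7] z 43.2 mean [532.9 397.8]
lO plate 949 rect [356.4 287.3] [117.9  74.7] 15.4 circ [355.8 286.5] 135.5 bb [356.  286.7] z 14.1 mean [355.6 285.7]
lO knob 140 rect [356.3 287.3] [49.4 20.1] 15.4 circ [357.2 285.1] 50.7 bb [357.3 286.4] z 43.8 mean [356.4 286.6]
lS plate 508 rect [460.1  79.7] [77.2 73.8] -0.4 circ [460.   79.1] 77.8 bb [460.1  79.6] z 14.1 mean [459.4  79.1]
lS knob 54 rect [459.4  79.4] [21.7 19.8] -3.4 circ [459.9  78.8] 23.0 bb [459.4  79.4] z 43.8 mean [459.7  78.8]
lL plate 1090 rect [ 383.2 -284.1] [107.6 107.5] -4.7 circ [ 383.  -284.7] 109.5 bb [ 383.2 -284.6] z 14.0 mean [ 382.3 -284.6]
lL knob 59 rect [ 382.9 -283.6] [22.5 21. ] -9.0 circ [ 382.8 -284.7] 23.4 bb [ 382.8 -284.1] z 42.8 mean [ 382.6 -284.2]
```

View pics/s0.png

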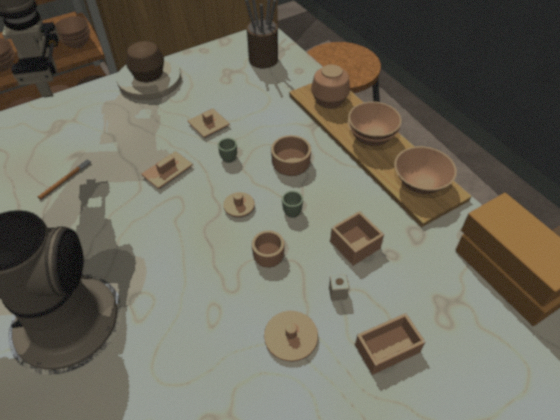

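```bash
python3 -m pendant '[{"linear":[350.3,-94.1,-120],"twist":27.3},{"linear":[350.3,-94.1,-120],"twist":27.3},{"linear":[350.3,-94.1,-120],"twist":27.3},{"linear":[350.3,-94.1,-120],"twist":27.3},{"linear":[350.3,-94.1,-120],"twist":27.3},{"linear":[350.3,-94.1,-120],"twist":27.3},{"linear":[350.3,-94.1,-120],"twist":27.3},{"linear":[350.3,-94.1,-120],"twist":27.3},{"linear":[350.3,-94.1,-120],"twist":27.3},{"linear":[350.3,-94.1,-120],"twist":27.3}]' 80
python3 - <<'E'
from h import *
cap('side','s1.png')
E
```

```text
time: 1.35
tool_pos: [532.0, 399.2, 107.8]
tcp_rot: [3.141, -0.001, 1.693]
contact_force: [0.2, -0.2, -1.3]
grip_width: 63.0
```

View pics/s1.png

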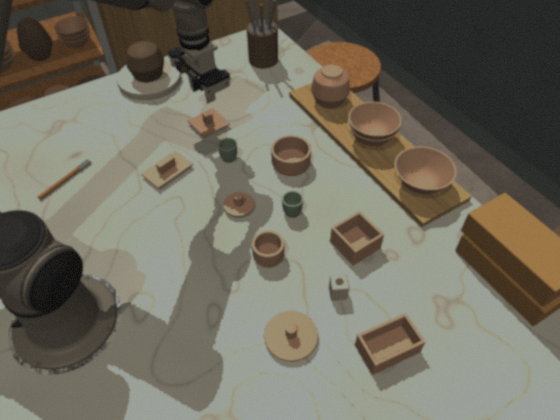

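The gripper is above the square lid at (208,120), with the fingers straddling it along y. Next I descend and grip.

```bash
python3 -m pendant '[{"linear":[0,0,-35],"twist":0},{"linear":[0,0,-60],"twist":0},{"linear":[0,0,-75],"twist":0},{"linear":[0,0,-83],"twist":0},{"linear":[0,0,-87],"twist":0},{"linear":[0,0,-87],"twist":0}]'
python3 -m pendant '[{"linear":[0,0,0],"twist":0},{"linear":[0,0,0],"twist":0},{"linear":[0,0,0],"twist":0},{"linear":[0,0,0],"twist":0},{"linear":[0,0,0],"twist":0},{"linear":[0,0,0],"twist":0}]' 255
```

```text
time: 2.15
tool_pos: [533.5, 398.2, 20.3]
tcp_rot: [3.141, -0.0, 1.691]
contact_force: [0.3, -0.1, 0.7]
grip_width: 63.3
time: 2.9
tool_pos: [533.2, 398.2, 19.9]
tcp_rot: [3.141, -0.0, 1.691]
contact_force: [-1.0, 1.3, 1.2]
grip_width: 24.0
```

```bash
python3 -m pendant '[{"linear":[0,0,10],"twist":0},{"linear":[0,0,40],"twist":0},{"linear":[0,0,80],"twist":0},{"linear":[10,-40,110],"twist":0},{"linear":[20,-90,120],"twist":0},{"linear":[30,-145,120],"twist":-1},{"linear":[40,-200,120],"twist":-2},{"linear":[50,-255,120],"twist":-3},{"linear":[60,-310,120],"twist":-3.5},{"linear":[70,-365,120],"twist":-3.5},{"linear":[80,-420,120],"twist":-3.5},{"linear":[90,-475,120],"twist":-3.5},{"linear":[97,-525,120],"twist":-3.5},{"linear":[102,-552,110],"twist":-3.5},{"linear":[103.3,-564.6,90],"twist":-3.5},{"linear":[103.3,-564.6,75],"twist":-3.5},{"linear":[103.3,-564.6,65],"twist":-3.5},{"linear":[103.3,-564.6,65],"twist":-3.5}]'
python3 - <<'E'
from h import *
c,W=cap('side'); cv2.imwrite('pics/s2.png',cv2.resize(c['frame'][180:300,290:450],None,fx=4,fy=4,interpolation=2))
E
```

```text
time: 5.15
tool_pos: [636.0, -164.8, 83.6]
tcp_rot: [-3.14, -0.001, 1.632]
contact_force: [0.4, -0.3, -0.5]
grip_width: 23.8
```

View pics/s2.png

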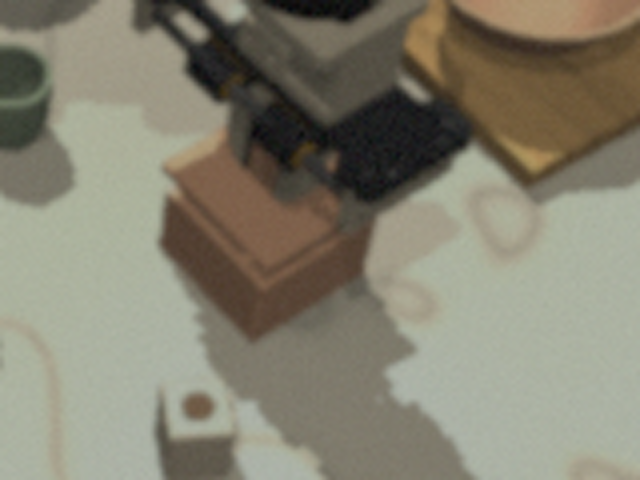

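The square lid hovers just above the square pot with its sides parallel. I'll lower it slowly.

```bash
python3 -m pendant '[{"linear":[0,0,-4],"twist":0},{"linear":[0,0,-8],"twist":0},{"linear":[0,0,-11],"twist":0},{"linear":[0,0,-13.5],"twist":0},{"linear":[0,0,-15.5],"twist":0},{"linear":[0,0,-17],"twist":0},{"linear":[0,0,-17.7],"twist":0},{"linear":[0,0,-18],"twist":0},{"linear":[0,0,-18],"twist":0},{"linear":[0,0,-18],"twist":0}]'
```

```text
time: 6.45
tool_pos: [636.5, -166.6, 66.9]
tcp_rot: [3.141, 0.0, 1.63]
contact_force: [0.7, -0.6, -2.0]
grip_width: 23.8
```

```bash
python3 -m pendant '[{"linear":[0,0,-0.4],"twist":0},{"linear":[0,0,-0.8],"twist":0},{"linear":[0,0,-0.8],"twist":0},{"linear":[0,0,-0.8],"twist":0}]'
python3 - <<'E'
from h import *
for i in range(2): c,W=cap('side'); print(bot.get_obs()['contact_force'],bot.get_obs()['tool_pos'])
E
```

```text
time: 6.95
tool_pos: [636.5, -166.6, 66.8]
tcp_rot: [3.141, 0.0, 1.63]
contact_force: [-3.0, 0.8, 5.6]
grip_width: 23.9
[-3.03956056  0.11002807  4.83932368] [ 636.5318826  -166.59066606   66.84150677]
[-2.90003377  1.29207716  4.62974097] [ 636.50807908 -166.57576053   66.82748682]
```

```bash
python3 -m pendant '[{"linear":[0,0,0.5],"twist":0},{"linear":[0,0,0.5],"twist":0},{"linear":[0,0,0.5],"twist":0},{"linear":[0,0,20],"twist":0},{"linear":[0,0,60],"twist":0},{"linear":[-40,60,80],"twist":4},{"linear":[-280.2,453.6,80],"twist":12},{"linear":[-280.2,453.6,80],"twist":12},{"linear":[-280.2,453.6,80],"twist":12},{"linear":[-280.2,453.6,80],"twist":12},{"linear":[-280.2,453.6,80],"twist":12},{"linear":[-280.2,453.6,80],"twist":12},{"linear":[-280.2,453.6,80],"twist":12},{"linear":[-280.2,453.6,60],"twist":12},{"linear":[-280.2,453.6,20],"twist":12},{"linear":[-280.2,453.6,0],"twist":12},{"linear":[-280.2,453.6,0],"twist":12}]' 80
python3 - <<'E'
from fit import *
c,W=cap('top')
S=reg(W,(337,162),24,50,75); p=S[S[:,2]<70]; print(len(p),rect(p),np.median(p[:,2]),p[:,2].min())
A=np.c_[p[:,:2]-p[:,:2].mean(0),np.ones(len(p))]; print(np.linalg.lstsq(A,p[:,2],rcond=None)[0])
E
```

```text
time: 9.18
tool_pos: [355.4, 286.7, 64.9]
tcp_rot: [-3.139, 0.001, 1.84]
contact_force: [-0.8, 0.0, 0.2]
grip_width: 62.8
904 (array([ 637.1, -168.5]), array([91.6, 90.8]), 3.2) 61.13068824949383 50.633322719946236
[-2.31556460e-03  2.33507616e-03  6.08834379e+01]
```

The square lid is seated: level, yaw 3.2° against the pot's 3.4°, plate top at about 62 mm. Next is the oblong lid.

```bash
python3 -m pendant '[{"linear":[0,0,-20],"twist":0},{"linear":[0,0,-35],"twist":0},{"linear":[0,0,-42],"twist":0},{"linear":[0,0,-46],"twist":0},{"linear":[0,0,-46],"twist":0}]'
python3 -m pendant '[{"linear":[0,0,0],"twist":0},{"linear":[0,0,0],"twist":0},{"linear":[0,0,0],"twist":0},{"linear":[0,0,0],"twist":0},{"linear":[0,0,0],"twist":0},{"linear":[0,0,0],"twist":0}]' 255
```

```text
time: 9.85
tool_pos: [356.6, 287.2, 20.3]
tcp_rot: [3.141, -0.0, 1.84]
contact_force: [1.1, 0.0, 0.6]
grip_width: 62.3
time: 10.6
tool_pos: [356.3, 287.1, 20.0]
tcp_rot: [3.141, -0.0, 1.84]
contact_force: [-0.5, 0.1, -0.0]
grip_width: 19.4
```

```bash
python3 -m pendant '[{"linear":[0,0,10],"twist":0},{"linear":[0,0,40],"twist":0},{"linear":[0,0,80],"twist":0},{"linear":[10,-40,110],"twist":-2},{"linear":[23,-90,115],"twist":-4},{"linear":[38,-145,115],"twist":-6},{"linear":[52,-200,115],"twist":-8},{"linear":[66,-255,115],"twist":-10},{"linear":[81,-310,115],"twist":-12},{"linear":[95,-365,115],"twist":-14},{"linear":[109,-420,115],"twist":-16},{"linear":[123,-475,115],"twist":-18},{"linear":[138,-530,115],"twist":-20},{"linear":[152,-585,115],"twist":-22},{"linear":[165,-635,115],"twist":-22.5},{"linear":[175,-673,105],"twist":-22.5},{"linear":[180.3,-693.8,85],"twist":-22.5},{"linear":[180.3,-693.8,65],"twist":-22.5},{"linear":[180.3,-693.8,57],"twist":-22.5},{"linear":[180.3,-693.8,57],"twist":-22.5}]'
python3 - <<'E'
from h import *
c,W=cap('side'); cv2.imwrite('pics/s3.png',cv2.resize(c['frame'][280:400,320:480],None,fx=4,fy=4,interpolation=2))
E
```

```text
time: 13.1
tool_pos: [536.4, -406.3, 76.9]
tcp_rot: [-3.141, -0.001, 1.447]
contact_force: [0.4, -0.3, -1.2]
grip_width: 19.8
```

View pics/s3.png

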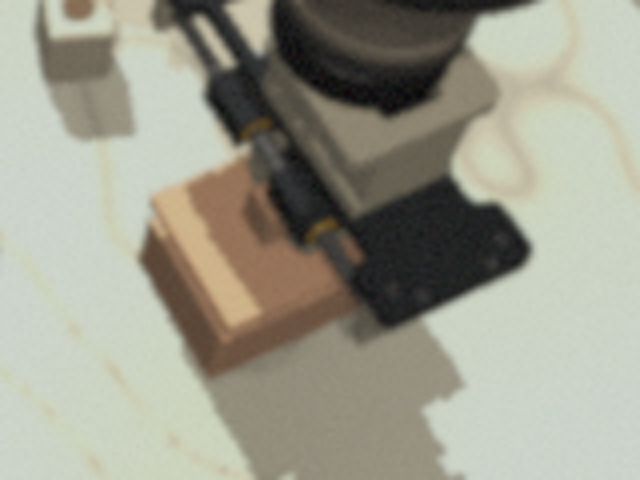

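The oblong lid is aligned over its pot.

```bash
python3 -m pendant '[{"linear":[0,0,-4],"twist":0},{"linear":[0,0,-8],"twist":0},{"linear":[0,0,-11],"twist":0},{"linear":[0,0,-13.5],"twist":0},{"linear":[0,0,-15],"twist":0},{"linear":[0,0,-16],"twist":0},{"linear":[0,0,-16.7],"twist":0},{"linear":[0,0,-17.2],"twist":0},{"linear":[0,0,-17.6],"twist":0},{"linear":[0,0,-17.6],"twist":0},{"linear":[0,0,-17.6],"twist":0}]'
```

```text
time: 14.52
tool_pos: [536.6, -406.8, 60.0]
tcp_rot: [3.141, 0.0, 1.447]
contact_force: [-2.2, 1.7, 6.4]
grip_width: 19.9
```

```bash
python3 -m pendant '[{"linear":[0,0,0.5],"twist":0},{"linear":[0,0,0.5],"twist":0},{"linear":[0,0,0.5],"twist":0},{"linear":[0,0,20],"twist":0},{"linear":[0,0,60],"twist":0},{"linear":[-45,35,60],"twist":0},{"linear":[-90,70,60],"twist":0},{"linear":[-130,105,50],"twist":0},{"linear":[-153.6,122.4,20],"twist":0},{"linear":[-153.6,122.4,0],"twist":0},{"linear":[-153.6,122.4,-20],"twist":0},{"linear":[-153.6,122.4,-33],"twist":0},{"linear":[-153.6,122.4,-39.5],"twist":0},{"linear":[-153.6,122.4,-39.5],"twist":0}]' 80
python3 - <<'E'
from fit import *
c,W=cap('top')
S=reg(W,(423,196),27,45,75); p=S[S[:,2]<65]; print(len(p),rect(p),np.median(p[:,2]),p[:,2].min())
A=np.c_[p[:,:2]-p[:,:2].mean(0),np.ones(len(p))]; print(np.linalg.lstsq(A,p[:,2],rcond=None)[0])
E
python3 -m pendant '[{"linear":[0,0,0],"twist":0},{"linear":[0,0,0],"twist":0},{"linear":[0,0,0],"twist":0},{"linear":[0,0,0],"twist":0},{"linear":[0,0,0],"twist":0},{"linear":[0,0,0],"twist":0}]' 255
```

```text
time: 16.27
tool_pos: [383.0, -284.4, 19.7]
tcp_rot: [-3.141, -0.0, 1.447]
contact_force: [-1.5, -0.0, 0.3]
grip_width: 62.8
880 (array([ 537., -409.]), array([117.5,  76. ]), -7.8) 54.0835550562669 45.44819858136307
[-3.98805226e-04 -2.04835123e-03  5.41007836e+01]
time: 17.08
tool_pos: [382.9, -284.2, 19.9]
tcp_rot: [-3.142, -0.0, 1.447]
contact_force: [0.3, 1.5, 1.4]
grip_width: 23.0
```

```bash
python3 -m pendant '[{"linear":[0,0,10],"twist":0},{"linear":[0,0,40],"twist":0},{"linear":[0,0,80],"twist":0},{"linear":[12,19,110],"twist":0},{"linear":[38,60,120],"twist":0},{"linear":[66,104,120],"twist":0},{"linear":[95,150,120],"twist":0},{"linear":[124,195,120],"twist":0},{"linear":[152,240,120],"twist":0},{"linear":[181,285,120],"twist":0},{"linear":[209,330,120],"twist":0},{"linear":[236,372,120],"twist":0},{"linear":[258,406,115],"twist":0},{"linear":[270.1,425.7,95],"twist":0},{"linear":[270.1,425.7,75],"twist":0},{"linear":[270.1,425.7,65],"twist":0},{"linear":[270.1,425.7,65],"twist":0}]'
python3 - <<'E'
from h import *
c,W=cap('side'); cv2.imwrite('pics/s4.png',cv2.resize(c['frame'][90:210,210:370],None,fx=4,fy=4,interpolation=2))
E
```

```text
time: 19.2
tool_pos: [652.6, 140.9, 84.4]
tcp_rot: [-3.14, 0.0, 1.447]
contact_force: [0.8, -1.3, -0.9]
grip_width: 23.2
```

View pics/s4.png

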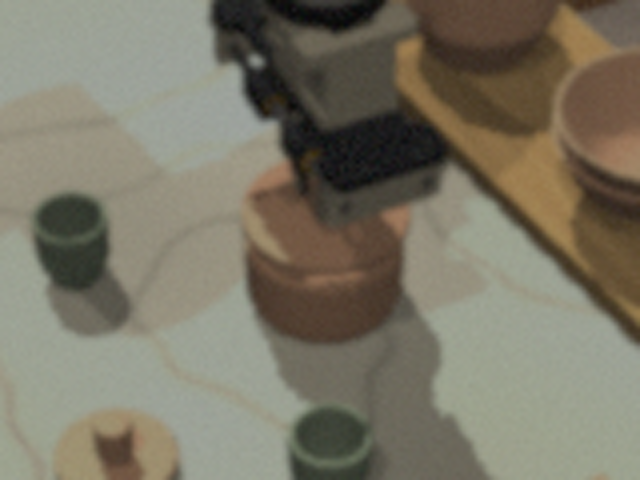

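The large lid hovers centred over the large pot, and both cups are standing. Lowering it now.

```bash
python3 -m pendant '[{"linear":[0,0,-4],"twist":0},{"linear":[0,0,-8],"twist":0},{"linear":[0,0,-11],"twist":0},{"linear":[0,0,-13.5],"twist":0},{"linear":[0,0,-15.5],"twist":0},{"linear":[0,0,-17],"twist":0},{"linear":[0,0,-17.7],"twist":0},{"linear":[0,0,-18.2],"twist":0},{"linear":[0,0,-18.6],"twist":0},{"linear":[0,0,-18.6],"twist":0},{"linear":[0,0,-18.6],"twist":0}]'
```

```text
time: 20.62
tool_pos: [653.1, 141.4, 66.9]
tcp_rot: [3.141, -0.0, 1.447]
contact_force: [-2.9, -0.9, 5.7]
grip_width: 23.4
```

```bash
python3 -m pendant '[{"linear":[0,0,0.5],"twist":0},{"linear":[0,0,0.5],"twist":0},{"linear":[0,0,0.5],"twist":0},{"linear":[0,0,20],"twist":0},{"linear":[0,0,60],"twist":0},{"linear":[-40,-13,60],"twist":0},{"linear":[-90,-29,60],"twist":0},{"linear":[-140,-45,50],"twist":0},{"linear":[-180,-58,30],"twist":0},{"linear":[-193.5,-62,10],"twist":0},{"linear":[-193.5,-62,-15],"twist":0},{"linear":[-193.5,-62,-32],"twist":0},{"linear":[-193.5,-62,-42],"twist":0},{"linear":[-193.5,-62,-46.5],"twist":0},{"linear":[-193.5,-62,-46.5],"twist":0}]' 80
python3 -m pendant '[{"linear":[0,0,0],"twist":0},{"linear":[0,0,0],"twist":0},{"linear":[0,0,0],"twist":0},{"linear":[0,0,0],"twist":0},{"linear":[0,0,0],"twist":0},{"linear":[0,0,0],"twist":0}]' 255
```

```text
time: 22.5
tool_pos: [459.8, 79.4, 19.8]
tcp_rot: [3.141, -0.0, 1.447]
contact_force: [0.7, -0.4, 0.0]
grip_width: 63.1
time: 23.25
tool_pos: [459.6, 79.4, 19.9]
tcp_rot: [3.141, -0.0, 1.447]
contact_force: [-0.3, 1.2, 1.5]
grip_width: 23.1
```

Next to the small pot: shift (-11.4, -165.0), seated at +42.

```bash
python3 -m pendant '[{"linear":[0,0,10],"twist":0},{"linear":[0,0,40],"twist":0},{"linear":[0,0,75],"twist":0},{"linear":[-2,-25,100],"twist":0},{"linear":[-5,-70,100],"twist":0},{"linear":[-8,-115,100],"twist":0},{"linear":[-10.5,-152,95],"twist":0},{"linear":[-11.4,-165,80],"twist":0},{"linear":[-11.4,-165,65],"twist":0},{"linear":[-11.4,-165,60],"twist":0},{"linear":[-11.4,-165,60],"twist":0}]'
python3 - <<'E'
from h import *
c,W=cap('side'); cv2.imwrite('pics/s5.png',cv2.resize(c['frame'][180:300,200:360],None,fx=4,fy=4,interpolation=2))
E
```

```text
time: 24.62
tool_pos: [448.1, -85.5, 79.9]
tcp_rot: [-3.141, -0.0, 1.447]
contact_force: [-0.1, -0.7, -1.1]
grip_width: 23.1
```

View pics/s5.png

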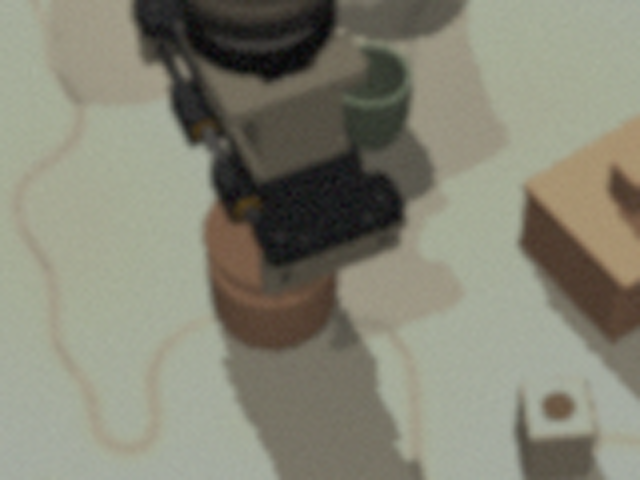

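The small lid is over its pot and centred, so I'll lower it 18.6 mm.

```bash
python3 -m pendant '[{"linear":[0,0,-4],"twist":0},{"linear":[0,0,-8],"twist":0},{"linear":[0,0,-11],"twist":0},{"linear":[0,0,-13.5],"twist":0},{"linear":[0,0,-15.5],"twist":0},{"linear":[0,0,-17],"twist":0},{"linear":[0,0,-17.7],"twist":0},{"linear":[0,0,-18.2],"twist":0},{"linear":[0,0,-18.6],"twist":0},{"linear":[0,0,-18.6],"twist":0},{"linear":[0,0,-18.6],"twist":0}]'
```

```text
time: 26.05
tool_pos: [448.2, -85.7, 61.8]
tcp_rot: [3.141, 0.0, 1.447]
contact_force: [-2.8, 0.5, 6.7]
grip_width: 23.0
```

Seated. I'll release, retreat up and to the side, and check everything from above.

```bash
python3 -m pendant '[{"linear":[0,0,0.5],"twist":0},{"linear":[0,0,0.5],"twist":0},{"linear":[0,0,0.5],"twist":0},{"linear":[0,0,20],"twist":0},{"linear":[0,0,60],"twist":0},{"linear":[0,40,110],"twist":0},{"linear":[-40,450,160],"twist":0},{"linear":[-80,450,160],"twist":0},{"linear":[-80,450,160],"twist":0},{"linear":[-80,450,160],"twist":0},{"linear":[-80,450,160],"twist":0},{"linear":[-80,450,160],"twist":0},{"linear":[-80,450,160],"twist":0},{"linear":[-80,450,160],"twist":0},{"linear":[-80,450,160],"twist":0},{"linear":[-80,450,160],"twist":0}]' 80
python3 - <<'E'
from fit import *
c,W=cap('top'); cv2.imwrite('pics/t9.png',cv2.resize(c['frame'][120:290,170:470],None,fx=2.6,fy=2.6,interpolation=2))
for n,uv,r,h in [('L',(228,157),29,62),('S',(310,228),21,57),('Q',(337,162),26,62),('O',(423,196),29,55)]:
    p=reg(W,uv,r,h-6,h+5); A=np.c_[p[:,:2]-p[:,:2].mean(0),np.ones(len(p))]
    print(n,'rect',*rect(p),'circ',*circ(p),'plane',np.linalg.lstsq(A,p[:,2],rcond=None)[0].round(4))
    p=reg(W,uv,r,h-22,h-11); print('  below plate',len(p),p.mean(0).round(1) if len(p) else '')
for n,uv in [('cupa',(189,203)),('cupb',(280,187))]: print(n,*circ(reg(W,uv,14,45,58)))
E
```

```text
time: 28.05
tool_pos: [368.5, 363.1, 220.9]
tcp_rot: [-3.141, 0.001, 1.446]
contact_force: [0.8, -0.3, 0.5]
grip_width: 62.9
L rect [651.9 138.3] [109.  106.6] -0.3 circ [652.3 138.4] 111.2 plane [-2.80000e-03  4.60000e-03  6.08539e+01]
  below plate 0 
S rect [448.2 -88. ] [75.5 74.4] -0.8 circ [448.5 -87.3] 78.0 plane [-5.10000e-03  9.10000e-03  5.59072e+01]
  below plate 0 
Q rect [ 637.3 -168.2] [90.5 90.2] 3.2 circ [ 637.4 -167.3] 122.9 plane [2.80000e-03 1.00000e-04 6.09616e+01]
  below plate 13 [ 596.7 -151.9   45.7]
O rect [ 537.1 -408.5] [118.5  74.5] -7.1 circ [ 537.6 -408.2] 136.6 plane [1.50000e-03 4.30000e-03 5.40817e+01]
  below plate 42 [ 532.5 -375.6   38.5]
cupa [520.5 248.3] 51.9
cupb [564.7  -4.3] 52.0
```

View pics/t9.png

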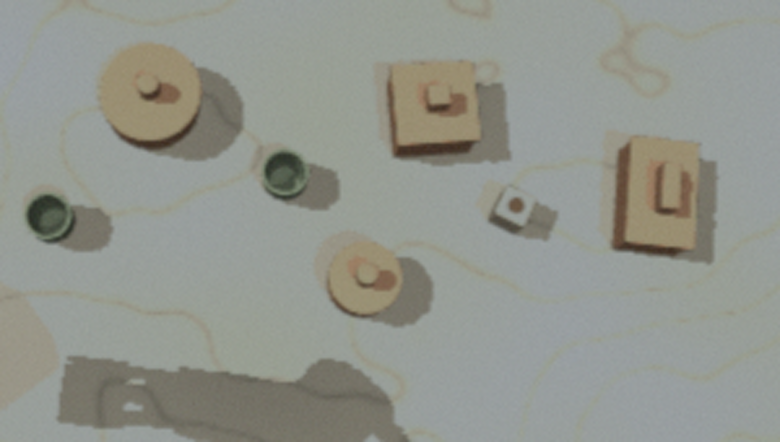

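All four lids are on: plates level, heights as expected, cups unmoved. Handing in.

```bash
python3 -c "
from plant import bot; print(bot.close_job())"
```

```text
the job is handed in; nothing more can be done
None
```

All four lids are on their matching pots, each lowered slowly until it touched (about 5–7 N on the wrist). I handed the job in at about 28 s on the robot's clock.

Last checks, from the top camera after the arm had moved clear:
- **Level and fully down:** plate tops measured 60.9, 55.9, 61.0 and 54.1 mm (large, small, square, oblong). The expected heights are 62, 57, 62 and 55 mm; this camera also read the empty pots 1.5–2 mm low. Tilt was under 0.6° on every lid.
- **Sides lined up:** the square lid is at 3.2° against its pot's 3.4°, and the oblong lid at -7.1°, the same as its pot.
- **Cups and pots:** both green cups stand within about 1.5 mm of where they were. The lids cover the pots, so I did not re-measure them.

**One disagreement:** every lid's centre measured about 2–3 mm toward -y from its pot's earlier measured centre, although the gripper's own position at release matched the pot centres. That is about the stated calibration accuracy and well inside the 7 mm play. I take it to be camera bias, but I did not confirm that.

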